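# Unlock and retract the hold-down bar of a soldering jig

### The job

Release the circuit board in the soldering jig: draw the steel locking pin straight up out of the hold-down bar and park it upright in the open notch of the bracket at the jig's side, its collar resting flat on the bracket. Then slide the bar fully back off the board by the small post at its tail. Leave the board in its nest, and the tape roll and the motor beside the jig where they are.

Things in the scene. Friction and masses are not known exactly. Their poses are not given: they have to be found in the camera images.
- jig: soldering jig screwed down: dark steel base plate 12 mm thick, L-shaped (x from -68 to +30, y from -135 to +80 mm). Origin on the bench, z up, y along the hold-down bar. At x = 0: black board nest at y = +45, bore block with guide cheeks at y = -25 (block's top 40 mm high, cheeks 53 mm). Notch bracket at x = -45, y = -25. Only the pin and the bar's post stand higher than 63 mm
- pin: loose steel locking pin, 80 g. Origin at its tip, z towards the head: shank 10 mm diameter, 38 mm long; collar 26 mm diameter (38 to 42 mm from the tip); round grip 18 mm diameter (42 to 78 mm from the tip). At the start upright in the bar and the bore (13 mm wide), collar underside on the bar's top, 54 mm above the bench, tip at 16 mm; it must rise 38 mm to leave the bar
- pin_collar (a point): point on the pin's axis at the underside of the collar, 38 mm above its tip; axes as the pin's
- bore (a point): mouth of the bore in the jig's bore block, on its axis, 40 mm above the bench; axes as the jig's
- notch (a point): where the parked pin's collar underside belongs: centre of the notch on the bracket's top face, 60 mm above the bench (x = -45, y = -27 mm from the jig's origin); axes as the jig's. The bracket is a level aluminium plate 40 x 44 mm (x, y), 10 mm thick, with a slot 15 mm wide along y, open at its -y edge and ending 9 mm to +y of this point; below is free space down to 12 mm above the bench
- notch_mouth (a point): middle of the slot's open -y edge, on the plate's top face, 20 mm to -y of the notch point. Two lips 3 mm high beside it keep the collar from sliding out: bring the shank in from -y (axis starting 25 mm or more outside this point) with the collar more than 3 mm above the plate, then lower it
- bar (a joint): travel of the hold-down bar in m: 0 = forward, over the board, locked by the pin; slides only to the jig's -y, to a stop at 0.06 (fully back, off the board). About 2 N moves it; it stays where it is left. Steel bar 12 mm thick, 28 mm wide (20 mm over the board), its top 54 mm above the bench
- bar_post (a point): centre of the top of the bar's finger post, on the bar's centre line 45 mm to -y of the pin's hole: an upright dark round post 12 mm diameter and 30 mm tall (54 to 84 mm above the bench)
- nest (a point): centre of the board nest's floor, 28 mm above the bench, under the bar
- pcb: loose small green circuit board, 38 x 38 x 9 mm, origin at the centre of its underside, lying in the nest inside a rim 4 mm high; nothing presses on it
- tape_roll: roll of black tape lying flat, 62 x 60 x 19 mm, origin at the centre of its underside, on the bench to the right (world -y) of the jig; to be left alone
- motor: small white motor with a black lead, 29 x 67 x 33 mm, origin at the centre of its underside, on the bench to the right of the tape roll; to be left alone
Not all that is in view belongs to the job. Several things have the shape of the pin; the one meant has the colours described above.

How it is judged:
By the outcome, as a careful person would: the job done as asked, in the order asked, and still so for the second after the job is handed in, with the robot touching nothing.
It also fails if it takes over 48 s, if anything falls off the work surface, if the arm or the gripper's body presses on something with over 40 N, if the wrist force passes 120 N, or if a joint passes its speed limit or range.

### The arm

A 6-joint arm with a two-finger parallel gripper is mounted at the origin on a cart in front of the work surface, level with it; the furniture and walls round the work are solid. World frame = base frame: x ahead of the robot, y to its left, z up, the work surface at z = 0. Lengths are in m, angles in rad, forces in N, time in s.
With the tool pointing down it reaches from about 0.275 to 0.725 m from the base axis. Payload 15.9 kg.
Tool frame: the origin (TCP) lies midway between the tips of the shut fingers; the grasp point (between the pads) lies 19 mm behind it; z points along the fingers, x is the direction in which the jaws open and shut, and the axes are right-handed (so a half turn about z gives the same grasp; the last joint's range is limited). The gripper opens to 85 mm and grips with 20 to 120 N. Pads are 22 mm wide; open, the fingers measure 114 mm over their backs; the gripper's body (76 mm by 85 mm) begins 54 mm behind the grasp point. The pads swing forward as they close: fully open they stand 13 mm farther back than shut.
Start: joints at [1.282, 0.213, -0.034, 1.323, 0, 1.571], TCP at [0.142, 0.479, 0.231] pointing down, gripper open.
Joint ranges: [-2.98, 2.98], [-0.74, 1.72], [-1.14, 1.35], [-2.1, 2.04], [-1.57, 1.44], [-3.14, 3.14]. Speed limits (rad/s): [1.89, 1.89, 2.39, 2.57, 3.14, 3.14].

### API

Orientations are given as a unit quaternion [x, y, z, w].
In Python, from cell import bot gives the robot as it stands.
- The arm moves only by the tool move_arm, never from a script. Its argument "steps" is one flat list of numbers, 7 for each row, row after row: the opening, from 0 (shut) to 1 (fully open), then the shift along the world's x, y, z in cm, then the turn, a rotation vector about the world's x, y, z in rad. In form: [jaw, dx, dy, dz, rx, ry, rz, jaw, dx, dy, dz, rx, ry, rz, ...]. A call has exactly 10 rows; each row is the pose to reach, as a shift and turn from the pose commanded when the call began; what a row does not reach only later rows make up. A row lasts 1/8 s, in which the tool goes at most 62.5 mm and 10.7 degrees, less where a joint would pass 70% of its speed; a pose out of reach is approached as far as the arm can. A call with a gripper value outside its range is refused whole. The fingers move at their own pace and stop on an object; "squeeze" is the grip in N (left out, the last holds). Time passes only in rows, so rows that repeat a pose let the fingers close, or fill a call up. It gives the time, the measured TCP pose, the force and the opening at its end, in the units of the state.
- bot.get_obs(): the state, without advancing time (a new reading comes with each control period).
- bot.snapshot(name): name is "scene" or "top" or "wrist"; returns the picture (480x640x3 uint8, red, green, blue); there is no depth.
- bot.get_calibration(name): a dict with "fov_y" (degrees; the focal length in pixels is half the picture's height over the tangent of half this angle, whatever the lens; pixels are square), "cx", "cy" (the principal point, pixels), "T" (4x4, takes a point from camera to world coordinates). Camera axes: x right, y down, z forward; pixel columns grow to the right and rows downward; lengths in m; the calibration is good to about 2 mm. The wrist camera is an equidistant fisheye: a pixel r from the principal point sees the ray r / f radians off the axis. A picture is of the moment at which its call begins: read the wrist's pose just before it. get_calibration takes no time and is no camera call; for the wrist camera it gives the pose at the moment of the call.
- bot.job_done(): hands the job in, once; it reports no verdict.
Trained networks look in the newest picture that a camera, given by its name, has taken for a name from the list of things; names that differ only in an ending like _2 or _b are one class to them, and where a whole thing is asked for, a point or a joint stands for the part that bears it (a point fixed in the world has none). Each returns a list of dicts, best first, with "score" (0 to 1); they miss things now and then, are a little off and sometimes report something else, mostly with a low value. They report only what shows in the picture. A call takes as long as a camera call. They do not tell look-alikes from the thing itself.
- bot.look_for(camera, target): "point" ([row, column] in pixels, amid what is visible of it).
The state is a dict: "time_s": time; "joint_pos": joint angles; "joint_vel": joint speeds; "tau": joint torques, N m; "tcp_pos": TCP position; "ee_rot": TCP orientation; "contact_force": force on the tool from outside, world axes, zero at the start; "torque": the same for the moment, N m; "opening": finger opening in m.
Only numpy, scipy, OpenCV 4.12 (cv2) and the standard library are available. Lean on these libraries where they do the work, as an engineer would, in place of code of your own. Each camera call takes 0.05 s, during which the arm holds its last target.

## Working session

There is one attempt and no reset: what is moved stays moved. The work goes in short steps, Python scripts to look and compute and a tool call to move; the robot and the scene stay as the last step left them, time stands still between calls to the robot, and variables do not carry over. Pictures are saved under pics/ and viewed, and the job is handed in when it is done.

Besides the shell and the picture viewer there is one more tool, called after "Request:" as name(argument=value, ...) on one line, values as JSON. move_arm: Moves the arm, as the interface text tells. Its arguments: {"type":"object","properties":{"steps":{"type":"array"},"squeeze":{"type":"number"}},"required":["steps"]}

```bash
mkdir -p pics; ls
python3 - <<'E'
from cell import bot
import cv2, json
for n in ["scene","top","wrist"]:
    im=bot.snapshot(n); cv2.imwrite(f"pics/{n}0.png",im[:,:,::-1])
    c=bot.get_calibration(n); print(n,c)
    for t in ["pin","jig","bar_post","bore","notch","pcb"]:
        try: print(t,bot.look_for(n,t)[:3])
        except Exception as e: print(t,e)
print(bot.get_obs())
E
```

```text
pics
scene {'fov_y': 45.978298884113485, 'cx': 316.9194795345622, 'cy': 235.398484377156, 'T': array([[ 0.63142466, -0.57740261,  0.51759939, -0.00760999],
       [-0.77526673, -0.48406208,  0.40576521, -0.20056711],
       [ 0.01626035, -0.65748774, -0.75328976,  0.80723821],
       [ 0.        ,  0.        ,  0.        ,  1.        ]])}
pin [{'point': [210.6, 356.5], 'score': 0.72}, {'point': [223.7, 329.0], 'score': 0.68}, {'point': [209.3, 243.9], 'score': 0.48}]
jig [{'point': [235.6, 241.6], 'score': 0.64}, {'point': [217.4, 254.8], 'score': 0.28}]
bar_post [{'point': [220.5, 249.5], 'score': 0.74}, {'point': [237.7, 243.1], 'score': 0.74}]
bore [{'point': [235.8, 242.5], 'score': 0.67}]
notch [{'point': [237.4, 242.2], 'score': 0.76}]
pcb []
top {'fov_y': 47.625914663016154, 'cx': 314.5538239875583, 'cy': 240.28961999852027, 'T': array([[ 2.50952639e-02, -9.93159271e-01,  1.14038987e-01,
         3.89192300e-01],
       [-9.99685005e-01, -2.48920329e-02,  3.20597131e-03,
         2.00455655e-01],
       [-3.45377916e-04, -1.14083520e-01, -9.93471102e-01,
         9.30994817e-0
[... 1174 characters left out ...]
[]
{'time_s': 1.05, 'joint_pos': array([ 1.28200542e+00,  2.12886748e-01, -3.43963341e-02,  1.32352029e+00,
       -1.80418776e-05,  1.57079872e+00]), 'joint_vel': array([ 5.94071158e-05,  6.18649091e-04,  7.90186447e-04,  3.51886557e-04,
        2.06359823e-04, -4.05600118e-04]), 'tau': array([ 6.62652528e-04, -6.85970736e+01,  4.87339067e+01,  1.25655457e-03,
        9.81988728e-05, -5.16442356e-06]), 'tcp_pos': array([0.14239593, 0.47927187, 0.23131392]), 'ee_rot': array([8.01497257e-01, 5.97998450e-01, 2.57265044e-06, 9.33566044e-06]), 'contact_force': array([-0.93853339, -0.63997998, -0.8924468 ]), 'torque': array([-0.00138288, -0.03725802, -0.07598229]), 'opening': 0.08559611235388068}
```

View pics/scene0.png

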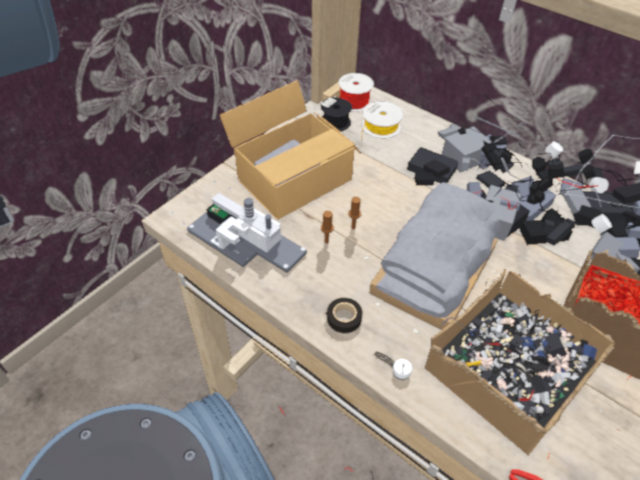

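View pics/top0.png

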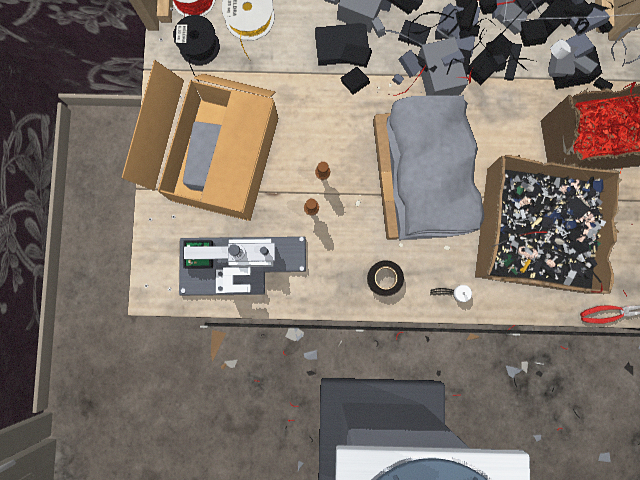

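View pics/wrist0.png

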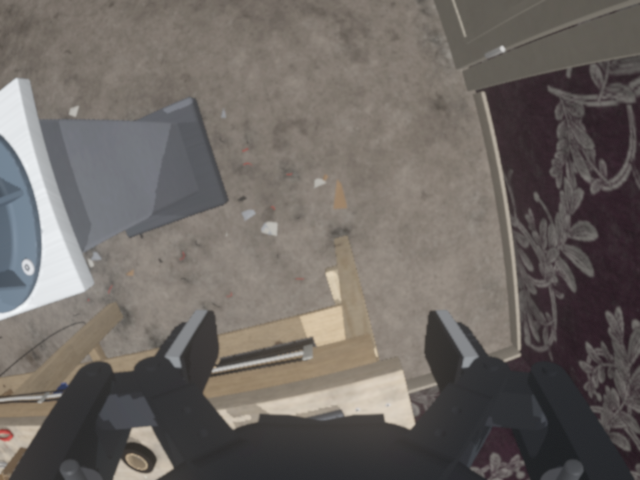

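Run:
```python
import cv2
im=cv2.imread("pics/top0.png"); cv2.imwrite("pics/topz.png",cv2.resize(im[160:310,150:350],None,fx=4,fy=4,interpolation=cv2.INTER_CUBIC))
im=cv2.imread("pics/scene0.png"); cv2.imwrite("pics/scenez.png",cv2.resize(im[150:300,170:370],None,fx=4,fy=4,interpolation=cv2.INTER_CUBIC))
```

```text
(no output)
```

View pics/topz.png

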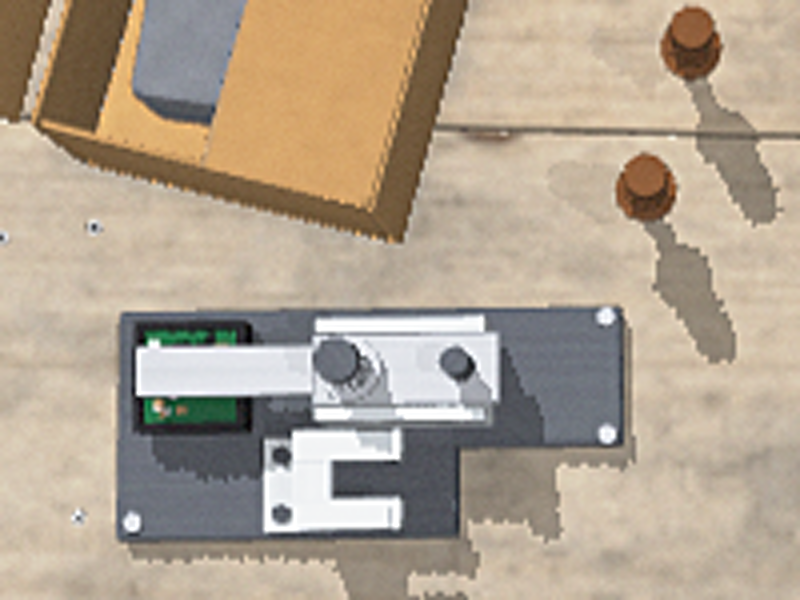

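View pics/scenez.png

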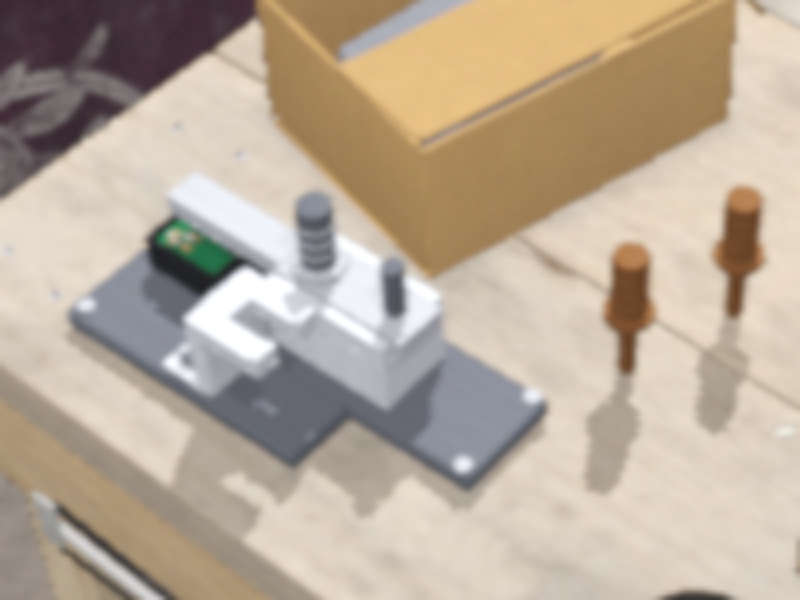

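Top view: pin (dark grey) at zoom (338,362), bar post at (459,360), bracket with a slot open to the right (-y). The two orange ones are look-alikes. Now I fit the jig pose.

```bash
cat > h.py <<'E'
import numpy as np
from scipy.optimize import least_squares
def proj(c,P):
    T=np.array(c["T"]); p=(np.asarray(P)-T[:3,3])@T[:3,:3]; f=240/np.tan(np.radians(c["fov_y"])/2)
    return np.c_[c["cx"]+f*p[:,0]/p[:,2], c["cy"]+f*p[:,1]/p[:,2]]
def jw(x,y,th,P):
    P=np.atleast_2d(P); R=np.array([[np.cos(th),-np.sin(th)],[np.sin(th),np.cos(th)]])
    return np.c_[P[:,:2]@R.T+[x,y],P[:,2]]
E
cat > fit.py <<'E'
from cell import bot
from h import *
z=lambda p,o:(np.array(p)+.5)/4-.5+o
ct=bot.get_calibration("top"); cs=bot.get_calibration("scene")
J=np.array([[30,80,12],[30,-135,12],[-68,80,12],[0,-25,94],[0,-70,84]])/1e3
It=z([[120,312],[622,307],[117,538],[338,359],[459,358]],[150,160])
Js=np.array([[30,-135,12],[-68,80,12],[0,-25,94],[0,-70,84]])/1e3
Is=z([[548,405],[72,318],[314,202],[393,266]],[170,150])
def r(p,w=3):
    o=[]
    if w&1:o.append((proj(ct,jw(*p,J))-It).ravel())
    if w&2:o.append((proj(cs,jw(*p,Js))-Is).ravel())
    return np.concatenate(o)
for w in (1,2,3):
    s=least_squares(r,[.4,.3,0],args=(w,)); print(w,s.x, np.round(s.fun,1))
x=s.x
for n,P in dict(pin=[0,-25,54],post=[0,-70,84],notch=[-45,-27,60],mouth=[-45,-47,60]).items(): print(n,jw(*x,np.array(P)/1e3).round(4))
E
python3 fit.py
```

```text
1 [0.46733139 0.35211477 0.03444554] [ 0.  -0.6  0.8 -0.5 -0.3  0.7  0.  -0.1 -0.5  0.5]
2 [0.46600095 0.35147833 0.0311627 ] [ 1.3 -0.5 -2.  -1.6  0.3  1.2  0.3  0.6]
3 [0.466919   0.35199876 0.03274707] [ 0.1 -0.5  0.9 -0.2 -0.3  0.9  0.1  0.2 -0.5  0.8  1.5 -1.  -1.8 -2.
  0.5  0.7  0.4  0.1]
pin [[0.4677 0.327  0.054 ]]
post [[0.4692 0.282  0.084 ]]
notch [[0.4228 0.3235 0.06  ]]
mouth [[0.4235 0.3036 0.06  ]]
```

Request:
move_arm(steps=[0.6,4,-2,0,0,0,-0.15,0.6,8,-4,0,0,0,-0.31,0.6,12,-6,0,0,0,-0.47,0.6,16,-8,0,0,0,-0.62,0.6,20,-10,0,0,0,-0.78,0.6,24,-12,0,0,0,-0.94,0.6,29,-13.6,-1,0,0,-1.1,0.6,32.6,-15.2,-2,0,0,-1.248,0.6,32.6,-15.2,-2,0,0,-1.248,0.6,32.6,-15.2,-2,0,0,-1.248])

```text
time_s: 2.3
tcp_pos: [0.4681, 0.3274, 0.2113]
ee_rot: [1.0, 0.018, -0.0, -0.0]
contact_force: [-0.6, 0.2, 0.1]
opening: 0.0512
```

```bash
cat > w.py <<'E'
import sys
from cell import bot
from h import *
import cv2
def wproj(c,P):
    T=np.array(c["T"]); p=(np.atleast_2d(P)-T[:3,3])@T[:3,:3]; f=240/np.tan(np.radians(c["fov_y"])/2)
    r=np.linalg.norm(p[:,:2],axis=1); a=np.arctan2(r,p[:,2])
    return np.c_[c["cx"]+f*a*p[:,0]/r, c["cy"]+f*a*p[:,1]/r]
if __name__=="__main__":
    c=bot.get_calibration("wrist"); im=bot.snapshot("wrist")[:,:,::-1].copy(); n=sys.argv[1]
    cv2.imwrite(f"pics/{n}.png",im)
    J=[.467,.352,.033]
    for nm,P in dict(pin=[0,-25,94],post=[0,-70,84],notch=[-45,-27,60],mouth=[-45,-47,60],c1=[30,80,12],c2=[30,-135,12],c3=[-68,80,12]).items():
        u=wproj(c,jw(*J,np.array(P)/1e3))[0]; print(nm,u.round(1))
        cv2.drawMarker(im,tuple(int(round(v)) for v in u),(0,0,255),0,9,1)
    cv2.imwrite(f"pics/{n}m.png",im)
    o=bot.get_obs(); print(o["tcp_pos"],o["ee_rot"],o["opening"],o["contact_force"],o["time_s"])
E
python3 w.py w1
```

```text
pin [321.5 241.2]
post [321.3 292.5]
notch [266.8 232.2]
mouth [267.7 255.3]
c1 [355.  105.2]
c2 [350.  321.6]
c3 [247.3 106.3]
[0.46783284 0.32768347 0.21163382] [ 9.99840501e-01  1.78591982e-02  4.93734248e-05 -1.36073023e-04] 0.05112033996684281 [0.27099912 0.40318829 0.54921477] 2.35
```

View pics/w1m.png

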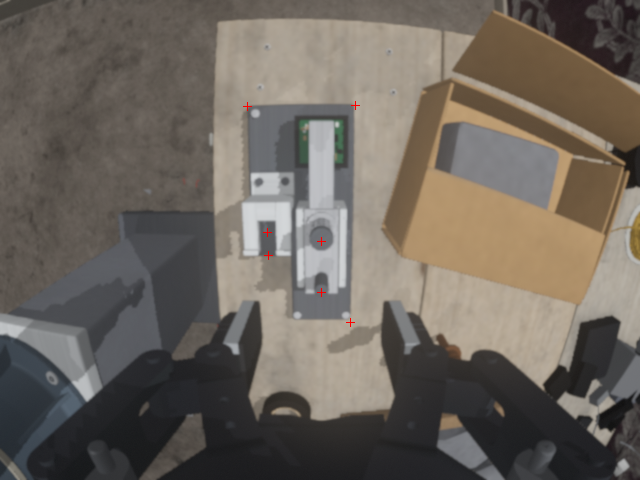

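Run:
```python
import cv2
im=cv2.imread("pics/w1.png"); cv2.imwrite("pics/w1z.png",cv2.resize(im[190:330,230:370],None,fx=4.2857,fy=4.2857,interpolation=cv2.INTER_CUBIC))
```

```text
(no output)
```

View pics/w1z.png

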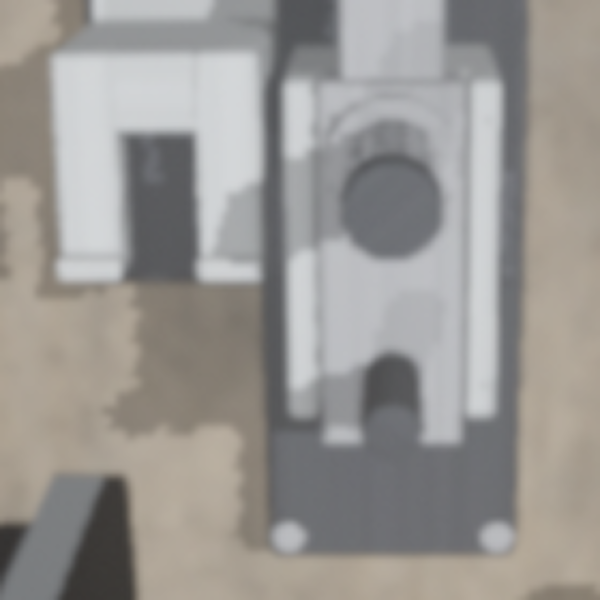

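Pin top sits at (321,238) and post top at (321,289), within about 2 mm of the prediction. I'll descend with the jaws along jig x.

Request:
move_arm(steps=[0.6,0,0,-3,0,0,0,0.6,0,0.05,-6,0,0,0,0.6,0,0.1,-9,0,0,0,0.6,0,0.1,-11.5,0,0,0,0.6,0,0.1,-13.5,0,0,0,0.6,0,0.1,-14.7,0,0,0,0.6,0,0.1,-14.7,0,0,0,0.6,0,0.1,-14.7,0,0,0,0.6,0,0.1,-14.7,0,0,0,0.6,0,0.1,-14.7,0,0,0], squeeze=40)

```text
time_s: 3.6
tcp_pos: [0.4686, 0.3284, 0.0648]
ee_rot: [1.0, 0.017, 0.0, -0.0]
contact_force: [-0.2, 0.4, -1.5]
opening: 0.0513
```

```bash
python3 w.py w2
python3 - <<'E'
from cell import bot
import cv2
im=bot.snapshot("scene")[:,:,::-1]; cv2.imwrite("pics/s2.png",cv2.resize(im[120:300,150:390],None,fx=3.3,fy=3.3,interpolation=cv2.INTER_CUBIC))
E
```

```text
pin [319.9 355.1]
post [320.  424.7]
notch [221.5 315.2]
mouth [226.1 351.9]
c1 [378.4  83.1]
c2 [363.  419.3]
c3 [193.5  87.9]
[0.46856684 0.32836843 0.06463879] [ 9.99855873e-01  1.69753706e-02  2.09917044e-04 -1.59473272e-04] 0.051367827579243616 [-0.57427557  0.26583986 -0.04277555] 3.65
```

View pics/w2m.png

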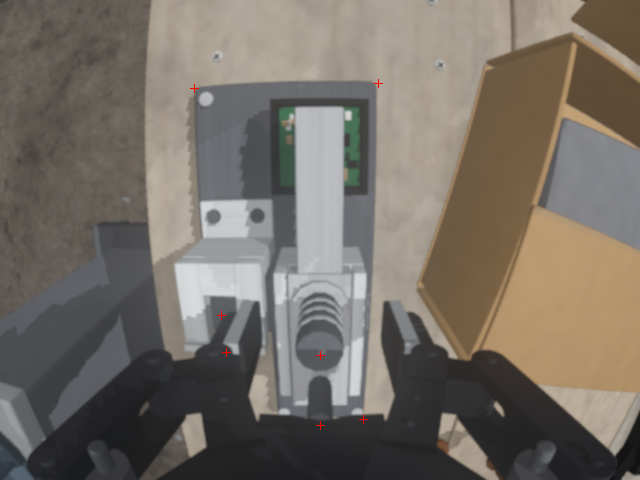

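View pics/s2.png

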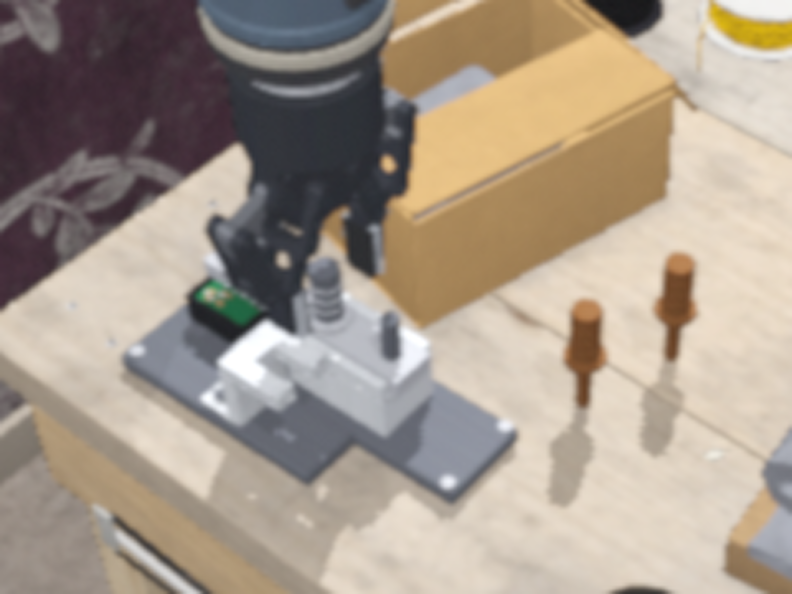

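Jaws straddle the pin centrally (pin at column 320, pads at 258 and 383). Closing.

Request:
move_arm(steps=[0,0,0,0,0,0,0,0,0,0,0,0,0,0,0,0,0,0,0,0,0,0,0,0,0,0,0,0,0,0,0,0,0,0,0,0,0,0,0,0,0,0,0,0,0,0,0,0,0,0,0,0,0,0,0,0,0,0,0,0,0,0,0,0,0,0,0,0,0,0], squeeze=40)

```text
time_s: 4.95
tcp_pos: [0.4684, 0.3283, 0.0644]
ee_rot: [1.0, 0.017, 0.0, -0.0]
contact_force: [-1.0, -0.9, 4.7]
opening: 0.0167
```

Request:
move_arm(steps=[0,0,0,0.3,0,0,0,0,0,0,0.8,0,0,0,0,0,0,1.4,0,0,0,0,0,0,2.1,0,0,0,0,0,0,2.8,0,0,0,0,0,0,3.5,0,0,0,0,0,0,4.3,0,0,0,0,0,0,5.2,0,0,0,0,0,0,5.8,0,0,0,0,0,0,5.8,0,0,0])

```text
time_s: 6.2
tcp_pos: [0.4686, 0.3285, 0.1228]
ee_rot: [1.0, 0.017, 0.0, -0.0]
contact_force: [0.0, 0.2, -1.0]
opening: 0.0173
```

```bash
python3 w.py w3
python3 - <<'E'
from cell import bot
import cv2
im=bot.snapshot("scene")[:,:,::-1]; cv2.imwrite("pics/s3.png",cv2.resize(im[120:300,150:390],None,fx=3.3,fy=3.3,interpolation=cv2.INTER_CUBIC))
E
```

```text
pin [320.2 291.4]
post [320.2 355.3]
notch [245.2 271.1]
mouth [247.4 301.4]
c1 [365.4  95.4]
c2 [356.4 372.3]
c3 [221.2  98.1]
[0.46845908 0.32832683 0.12240001] [ 9.99855273e-01  1.70122946e-02  1.03447836e-04 -6.79313663e-05] 0.01683450474433721 [ 0.12690202  0.54374183 -1.60083131] 6.25
```

View pics/w3m.png

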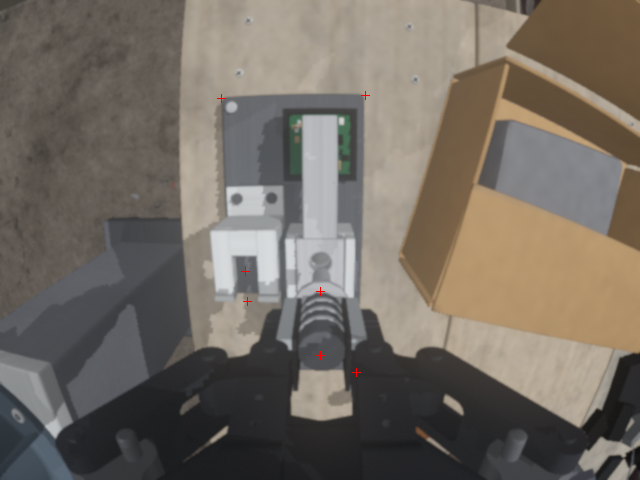

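View pics/s3.png

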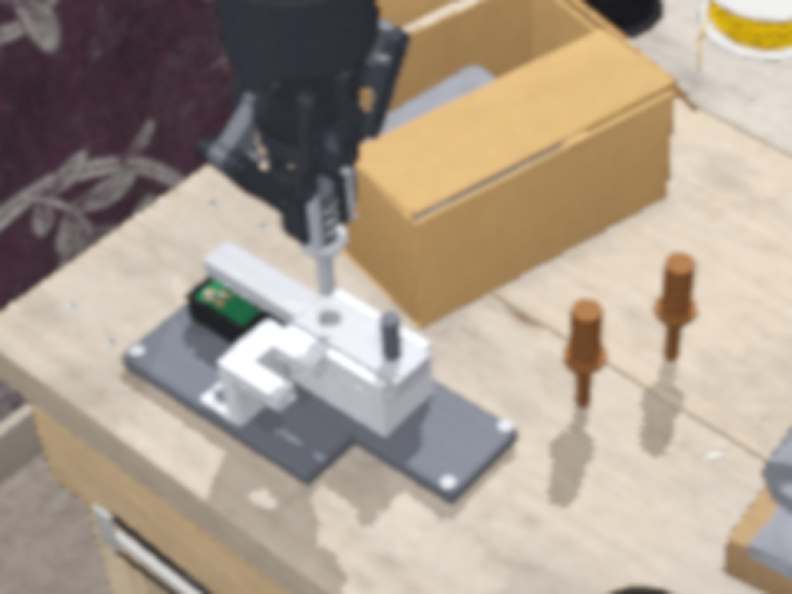

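Pin is fully out and upright, and the bar is still forward. Next I go over to outside the notch mouth, then lower to about 7 mm above the plate.

Request:
move_arm(steps=[0,-1.5,-0.5,0,0,0,0,0,-3,-1.5,0,0,0,0,0,-4.35,-3.2,0,0,0,0,0,-4.35,-4.8,0,0,0,0,0,-4.35,-5.8,0,0,0,0,0,-4.35,-5.8,-1,0,0,0,0,-4.35,-5.8,-2.5,0,0,0,0,-4.35,-5.8,-3.8,0,0,0,0,-4.35,-5.8,-4.5,0,0,0,0,-4.35,-5.8,-4.5,0,0,0])

```text
time_s: 7.55
tcp_pos: [0.4245, 0.2702, 0.0767]
ee_rot: [1.0, 0.017, -0.0, 0.0]
contact_force: [0.5, 0.3, -0.3]
opening: 0.0169
```

```bash
python3 w.py w4
python3 - <<'E'
from cell import bot
import cv2
im=bot.snapshot("scene")[:,:,::-1]; cv2.imwrite("pics/s4.png",cv2.resize(im[120:300,150:390],None,fx=3.3,fy=3.3,interpolation=cv2.INTER_CUBIC))
E
```

```text
pin [450.  194.4]
post [431.4 299.3]
notch [322.7 185.2]
mouth [322.5 230.1]
c1 [452.1   0.9]
c2 [434.  341.3]
c3 [281.7  -8.2]
[0.42482744 0.27035877 0.07719618] [ 9.99853751e-01  1.71012217e-02 -1.29513410e-04  8.41173756e-05] 0.016549345718504763 [-0.10518691  0.16304637  0.40569564] 7.6
```

View pics/w4m.png

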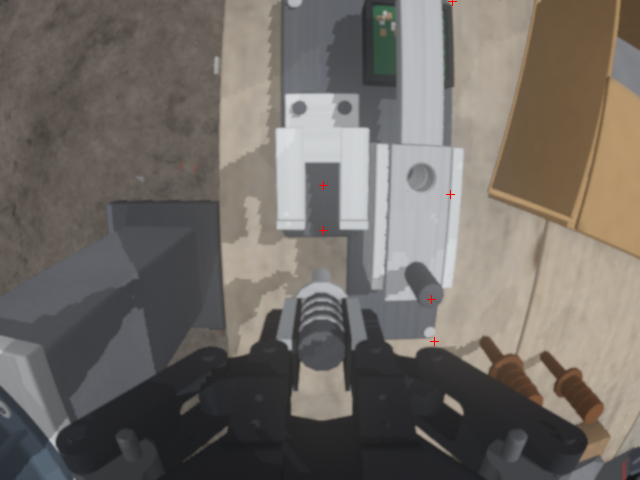

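View pics/s4.png

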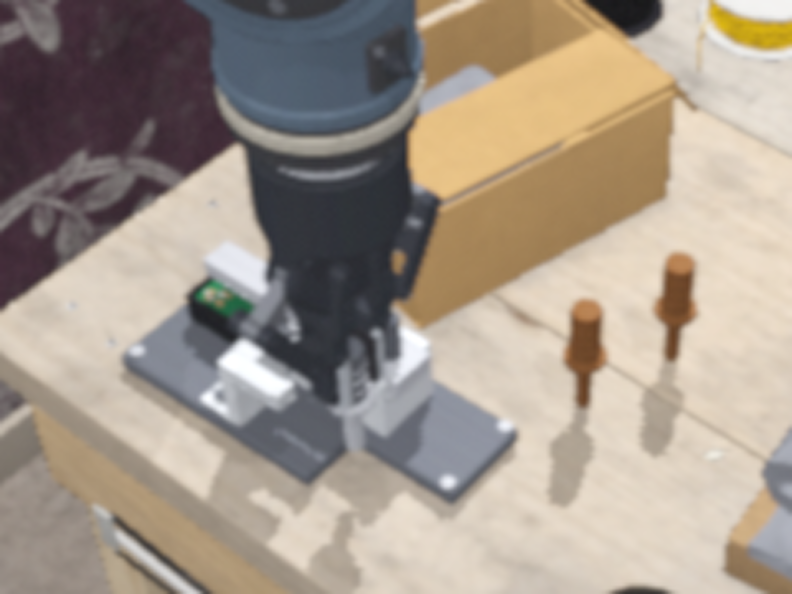

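Slot centre is at column 323 and the pin at 321.5 (under 1 mm apart). Sliding in along jig +y.

Request:
move_arm(steps=[0,0.02,0.6,0,0,0,0,0,0,1.3,0,0,0,0,0,-0.03,2,0,0,0,0,0,-0.05,2.7,0,0,0,0,0,-0.07,3.3,0,0,0,0,0,-0.09,3.9,0,0,0,0,0,-0.11,4.5,0,0,0,0,0,-0.13,5,0,0,0,0,0,-0.14,5.4,0,0,0,0,0,-0.14,5.4,0,0,0,0])

```text
time_s: 8.9
tcp_pos: [0.4235, 0.3245, 0.0773]
ee_rot: [1.0, 0.017, -0.0, -0.0]
contact_force: [-0.8, 0.6, -0.2]
opening: 0.0168
```

```bash
python3 w.py w5
python3 - <<'E'
from cell import bot
import cv2
im=bot.snapshot("scene")[:,:,::-1]; cv2.imwrite("pics/s5.png",cv2.resize(im[170:290,190:330],None,fx=5,fy=5,interpolation=cv2.INTER_CUBIC))
E
```

```text
pin [433.1 329.9]
post [414.4 400. ]
notch [320.7 300.2]
mouth [320.7 336.5]
c1 [452.6  87.7]
c2 [422.  402.3]
c3 [279.4  81.4]
[0.42346779 0.32427511 0.07725991] [ 9.99854524e-01  1.70565197e-02 -2.66312364e-05  6.76797603e-05] 0.016773502533194158 [ 0.53147828  0.57865717 -1.10984564] 8.95
```

View pics/w5m.png

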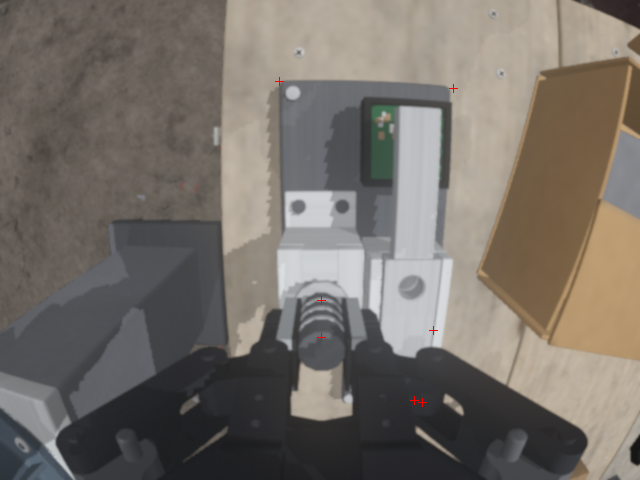

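View pics/s5.png

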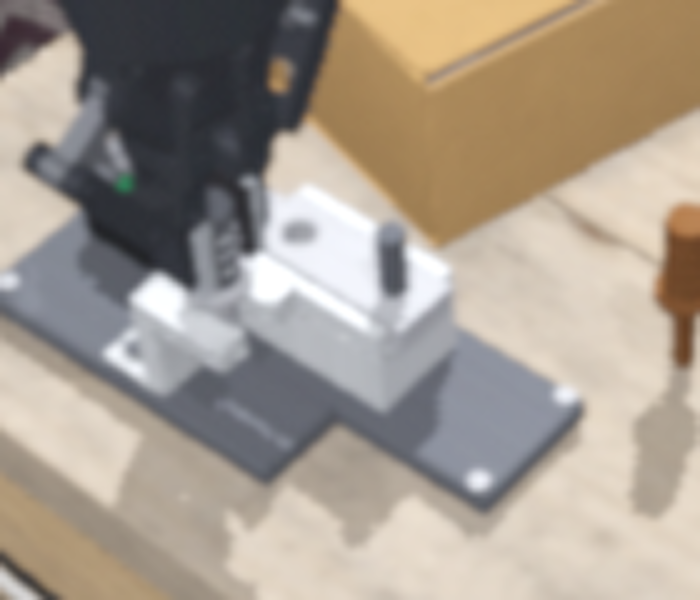

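No contact force during insertion. Lowering about 7 mm onto the plate.

Request:
move_arm(steps=[0,0,0,-0.1,0,0,0,0,0,0,-0.2,0,0,0,0,0,0,-0.3,0,0,0,0,0,0,-0.4,0,0,0,0,0,0,-0.5,0,0,0,0,0,0,-0.55,0,0,0,0,0,0,-0.6,0,0,0,0,0,0,-0.65,0,0,0,0,0,0,-0.68,0,0,0,0,0,0,-0.68,0,0,0])

```text
time_s: 10.25
tcp_pos: [0.4235, 0.3243, 0.0705]
ee_rot: [1.0, 0.017, -0.0, 0.0]
contact_force: [-0.3, -0.7, -0.4]
opening: 0.0165
```

```bash
python3 w.py w6
python3 - <<'E'
from cell import bot
import cv2
im=bot.snapshot("scene")[:,:,::-1]; cv2.imwrite("pics/s6.png",cv2.resize(im[170:290,190:330],None,fx=5,fy=5,interpolation=cv2.INTER_CUBIC))
E
```

```text
pin [437.8 337.9]
post [417.4 408.7]
notch [320.7 306. ]
mouth [320.7 343.2]
c1 [456.6  85.9]
c2 [424.1 407.9]
c3 [277.9  79.1]
[0.4234826  0.32426513 0.07050683] [ 9.99855971e-01  1.69716628e-02 -2.00836950e-05  4.62454526e-06] 0.0168775611076215 [-0.16929717 -0.28554842 -0.28478216] 10.3
```

View pics/s6.png

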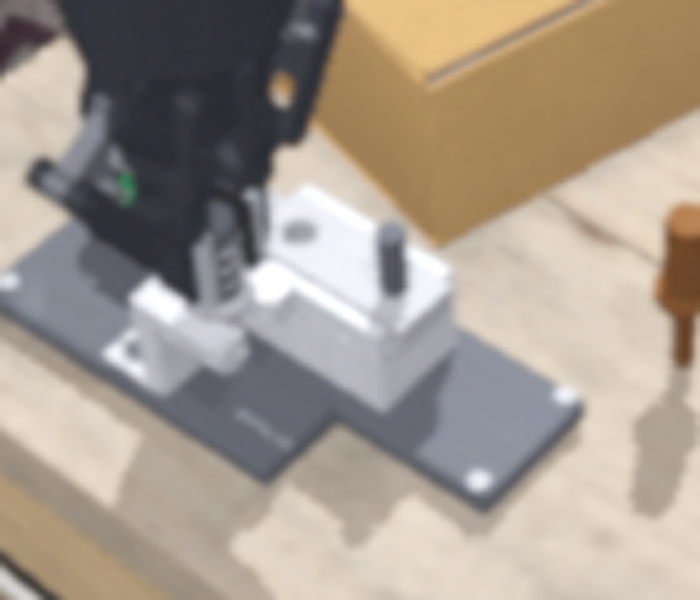

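Run:
```python
import cv2
im=cv2.imread("pics/w6.png"); cv2.imwrite("pics/w6z.png",cv2.resize(im[220:400,230:410],None,fx=3.333,fy=3.333,interpolation=cv2.INTER_CUBIC))
```

```text
(no output)
```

View pics/w6z.png

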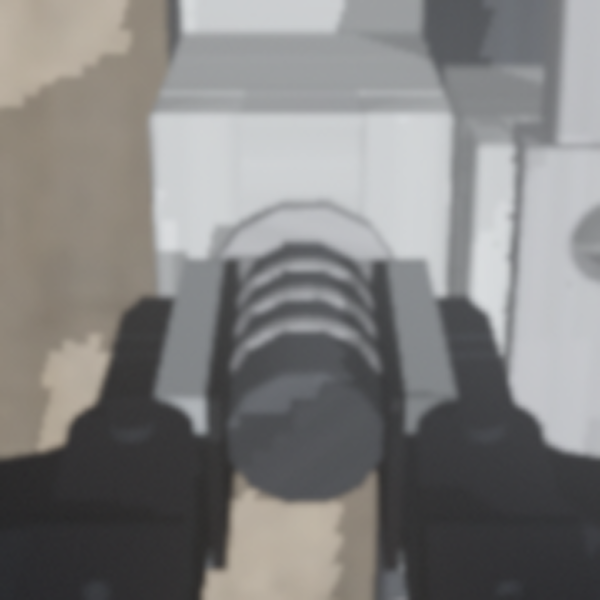

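Request:
move_arm(steps=[0,0,0,-0.03,0,0,0,0,0,0,-0.06,0,0,0,0,0,0,-0.09,0,0,0,0,0,0,-0.1,0,0,0,0,0,0,-0.1,0,0,0,0,0,0,-0.1,0,0,0,0,0,0,-0.1,0,0,0,0,0,0,-0.1,0,0,0,0,0,0,-0.1,0,0,0,0,0,0,-0.1,0,0,0])

```text
time_s: 11.6
tcp_pos: [0.4236, 0.3244, 0.0703]
ee_rot: [1.0, 0.017, 0.0, -0.0]
contact_force: [-4.6, -3.5, 14.0]
opening: 0.0165
```

Contact at 14 N, at the expected height (0.0703 against 0.0704). I'll ease off, release and rise.

Request:
move_arm(steps=[0,0,0,0.08,0,0,0,0.45,0,0,0.08,0,0,0,0.45,0,0,0.08,0,0,0,0.45,0,0,0.08,0,0,0,0.45,0,0,0.08,0,0,0,0.45,0,0,1,0,0,0,0.45,0,0,2.5,0,0,0,0.45,0,0,4.5,0,0,0,0.45,0,0,6.5,0,0,0,0.45,0,0,6.5,0,0,0])

```text
time_s: 12.85
tcp_pos: [0.4245, 0.325, 0.1367]
ee_rot: [1.0, 0.017, 0.001, -0.001]
contact_force: [-0.6, -0.3, 0.1]
opening: 0.0386
```

```bash
python3 w.py w7
python3 - <<'E'
from cell import bot
import cv2
im=bot.snapshot("scene")[:,:,::-1]; cv2.imwrite("pics/s7.png",cv2.resize(im[170:290,190:330],None,fx=5,fy=5,interpolation=cv2.INTER_CUBIC))
E
```

```text
pin [401.4 277.4]
post [392.  339.3]
notch [318.9 260.9]
mouth [319.  290.4]
c1 [423.1  98.4]
c2 [405.1 359.8]
c3 [286.7  94.8]
[0.42394556 0.32463692 0.13541594] [ 9.99855118e-01  1.69978770e-02  7.20847335e-04 -5.44008203e-04] 0.038691093112334096 [-0.89351391  0.50670438 -0.1538745 ] 12.9
```

View pics/w7m.png

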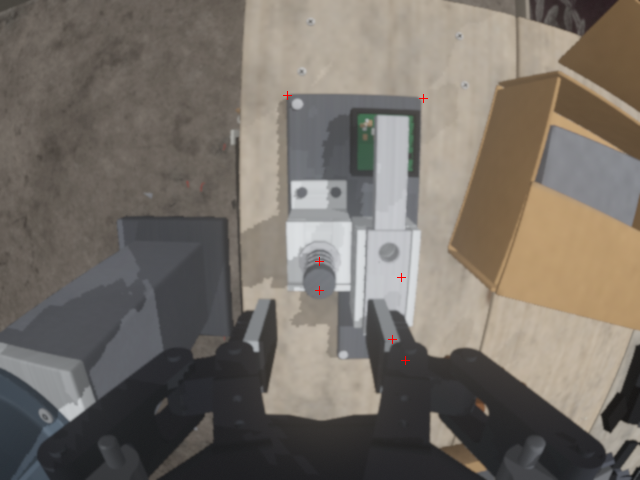

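View pics/s7.png

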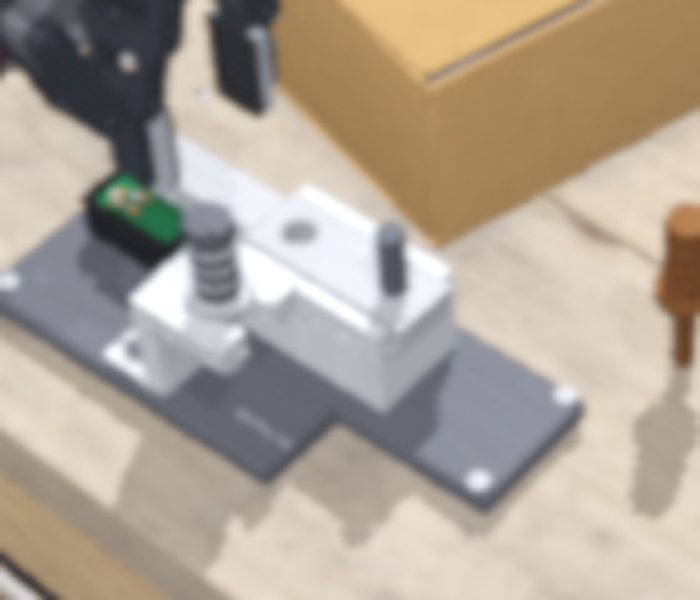

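Pin stands upright in the notch (top view of it at (319,283)) with the collar on the plate. Next, the post.

Request:
move_arm(steps=[0.35,1.2,-1.1,0,0,0,0,0.35,2.6,-2.4,0,0,0,0,0.35,3.8,-3.4,0,0,0,0,0.35,4.55,-4.15,0,0,0,0,0.35,4.55,-4.15,0,0,0,0,0.35,4.55,-4.15,-2,0,0,0,0.35,4.55,-4.15,-4,0,0,0,0.35,4.55,-4.15,-6,0,0,0,0.35,4.55,-4.15,-7.6,0,0,0,0.35,4.55,-4.15,-7.6,0,0,0], squeeze=25)

```text
time_s: 14.2
tcp_pos: [0.4682, 0.2826, 0.0576]
ee_rot: [1.0, 0.017, -0.001, 0.0]
contact_force: [-0.4, 0.9, -0.2]
opening: 0.0299
```

```bash
python3 w.py w8
```

```text
pin [326.2 237.7]
post [325.  349.1]
notch [212.1 220. ]
mouth [215.9 267.3]
c1 [383.7  -1.9]
c2 [371.7 374. ]
c3 [195.    4.7]
[0.46876688 0.28283453 0.05849818] [ 9.99853826e-01  1.70954953e-02 -2.37351761e-04  1.17560137e-04] 0.029859795475723615 [ 0.66821851 -0.00286086  0.17113696] 14.25
```

View pics/w8m.png

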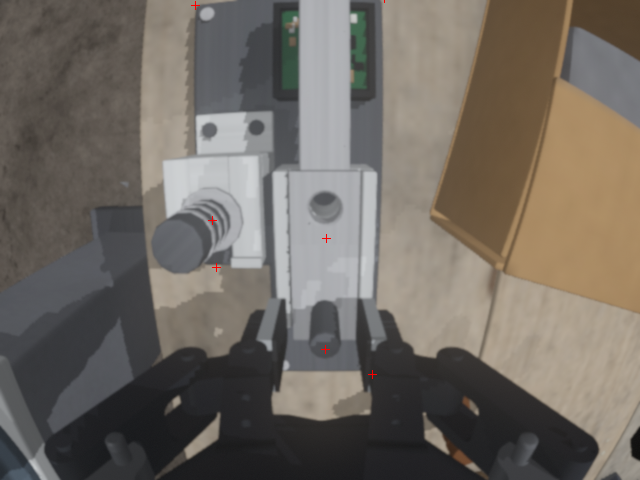

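Post lies between the pads, about 1 mm to +x. Correcting and closing.

Request:
move_arm(steps=[0.35,0.09,0,0,0,0,0,0,0.09,0,0,0,0,0,0,0.09,0,0,0,0,0,0,0.09,0,0,0,0,0,0,0.09,0,0,0,0,0,0,0.09,0,0,0,0,0,0,0.09,0,0,0,0,0,0,0.09,0,0,0,0,0,0,0.09,0,0,0,0,0,0,0.09,0,0,0,0,0], squeeze=25)

```text
time_s: 15.5
tcp_pos: [0.4696, 0.283, 0.0592]
ee_rot: [1.0, 0.017, -0.0, -0.0]
contact_force: [-6.3, -0.2, 7.6]
opening: 0.0111
```

Request:
move_arm(steps=[0,0.01,-0.3,0,0,0,0,0,0.03,-0.9,0,0,0,0,0,0.05,-1.6,0,0,0,0,0,0.08,-2.3,0,0,0,0,0,0.1,-3,0,0,0,0,0,0.12,-3.7,0,0,0,0,0,0.14,-4.4,0,0,0,0,0,0.17,-5,0,0,0,0,0,0.18,-5.5,0,0,0,0,0,0.19,-5.8,0,0,0,0])

```text
time_s: 16.75
tcp_pos: [0.4717, 0.2249, 0.0592]
ee_rot: [1.0, 0.017, 0.0, -0.0]
contact_force: [-6.2, 2.3, 7.2]
opening: 0.0109
```

Request:
move_arm(steps=[0,0,-0.05,0,0,0,0,0,0,-0.1,0,0,0,0,0,0,-0.15,0,0,0,0,0,0,-0.2,0,0,0,0,0,0,-0.25,0,0,0,0,0,0,-0.3,0,0,0,0,0,0,-0.3,0,0,0,0,0,0,-0.3,0,0,0,0,0,0,-0.3,0,0,0,0,0,0,-0.3,0,0,0,0])

```text
time_s: 18.0
tcp_pos: [0.4717, 0.2229, 0.0592]
ee_rot: [1.0, 0.017, 0.0, -0.001]
contact_force: [-4.6, 7.5, 3.8]
opening: 0.011
```

```bash
python3 w.py w9
```

```text
pin [321.7  35.7]
post [321.3 183.2]
notch [205.3  70.1]
mouth [205.4 119.8]
c1 [376.6 -89.2]
c2 [374.9 285.5]
c3 [200.9 -81.5]
[0.47169601 0.22290408 0.0591637 ] [ 9.99849201e-01  1.73248645e-02  1.52383015e-05 -1.19297095e-03] 0.010947363749288078 [-4.35167677  7.85700849  3.73051247] 18.05
```

View pics/w9.png

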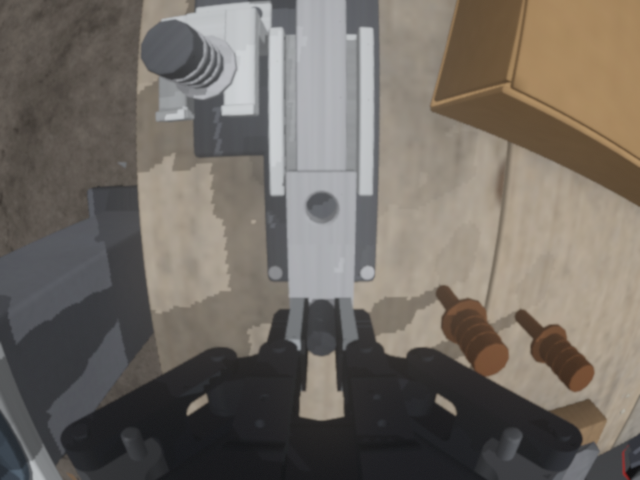

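Request:
move_arm(steps=[0,0,-0.05,0,0,0,0,0,0,-0.1,0,0,0,0,0,0,-0.15,0,0,0,0,0,0,-0.2,0,0,0,0,0,0,-0.2,0,0,0,0,0,0,-0.2,0,0,0,0,0,0,-0.2,0,0,0,0,0,0,-0.2,0,0,0,0,0,0,-0.2,0,0,0,0,0,0,-0.2,0,0,0,0])

```text
time_s: 19.3
tcp_pos: [0.4717, 0.2228, 0.0592]
ee_rot: [1.0, 0.018, -0.0, -0.003]
contact_force: [-6.1, 22.9, -1.4]
opening: 0.011
```

Firmly at the stop: 60.2 mm travelled and 23 N. I'll relax the push, open and retreat.

Request:
move_arm(steps=[0,0,0.15,0,0,0,0,0,0,0.2,0,0,0,0,0.35,0,0.2,0,0,0,0,0.35,0,0.2,0,0,0,0,0.35,0,0.2,0,0,0,0,0.35,0,0.2,0,0,0,0,0.35,0,0.2,2,0,0,0,0.35,0,0.2,5,0,0,0,0.35,0,0.2,9,0,0,0,0.35,0,0.2,13,0,0,0])

```text
time_s: 20.55
tcp_pos: [0.4716, 0.2216, 0.1897]
ee_rot: [1.0, 0.017, -0.0, 0.0]
contact_force: [0.5, 0.4, -0.6]
opening: 0.03
```

Request:
move_arm(steps=[0.35,0,-2,1,0,0,0,0.35,0,-4,2,0,0,0,0.35,0,-6,3,0,0,0,0.35,0,-8,4,0,0,0,0.35,0,-8,4,0,0,0,0.35,0,-8,4,0,0,0,0.35,0,-8,4,0,0,0,0.35,0,-8,4,0,0,0,0.35,0,-8,4,0,0,0,0.35,0,-8,4,0,0,0])

```text
time_s: 21.8
tcp_pos: [0.4718, 0.1419, 0.2285]
ee_rot: [1.0, 0.017, -0.0, 0.0]
contact_force: [-0.2, -0.8, -0.1]
opening: 0.0297
```

```bash
python3 w.py w10
python3 - <<'E'
from cell import bot
from h import *
import cv2
im=bot.snapshot("scene")[:,:,::-1]; cv2.imwrite("pics/s10.png",cv2.resize(im[150:340,170:420],None,fx=3.1,fy=3.1,interpolation=cv2.INTER_CUBIC))
im=bot.snapshot("top")[:,:,::-1]; cv2.imwrite("pics/t10.png",cv2.resize(im[160:310,150:350],None,fx=4,fy=4,interpolation=cv2.INTER_CUBIC))
c=bot.get_calibration("top");u=proj(c,jw(.467,.352,.033,np.array([[0,-130,84],[-45,-27,102]])/1e3)); print((u-[150,160]+.5)*4-.5)
E
```

```text
pin [325.1  -3.8]
post [325.   53.7]
notch [270.8  13.8]
mouth [270.4  35.4]
c1 [354.2 -62.5]
c2 [355.5 137.1]
c3 [257.  -60.6]
[0.47177977 0.14186497 0.22847469] [ 9.99854273e-01  1.70714037e-02 -1.82954594e-05 -8.62856828e-07] 0.029909679079109467 [-0.3601112  -0.22417805  0.54601229] 21.85
[[610.48937009 359.86714709]
 [339.38958613 475.11493595]]
```

View pics/s10.png

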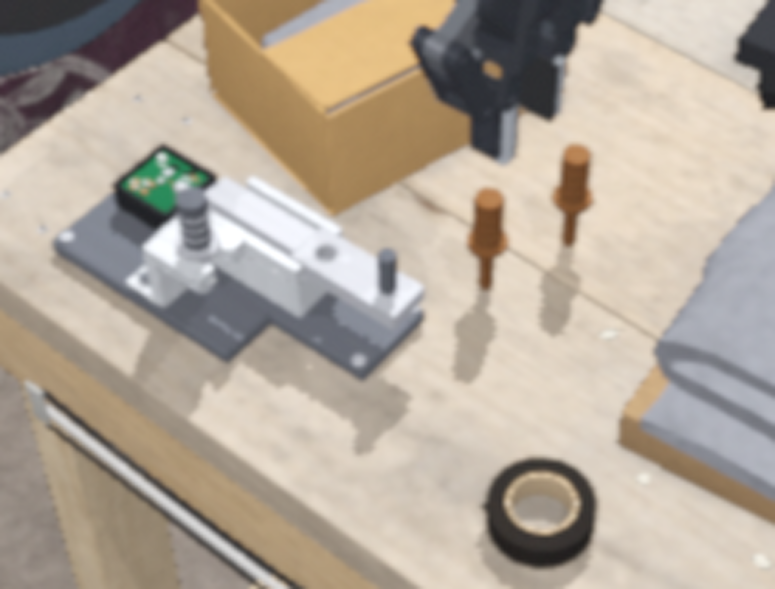

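View pics/t10.png

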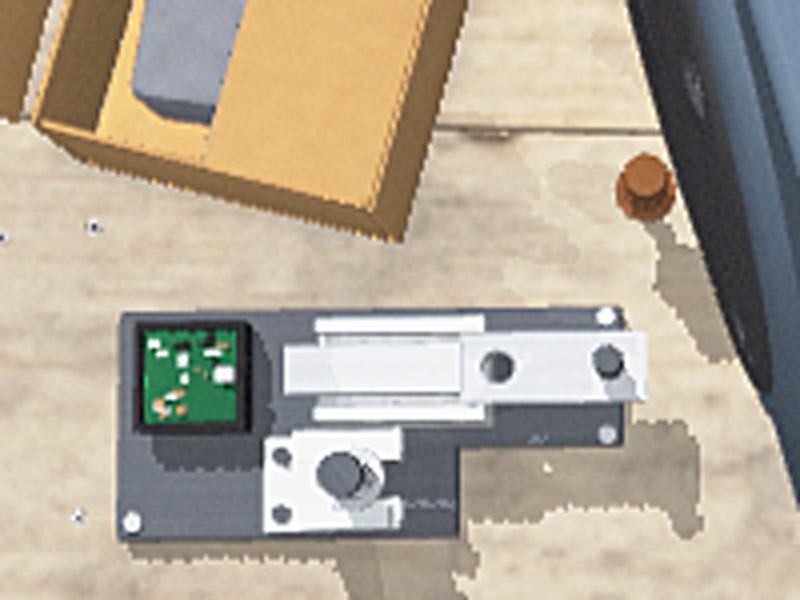

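View pics/w10.png

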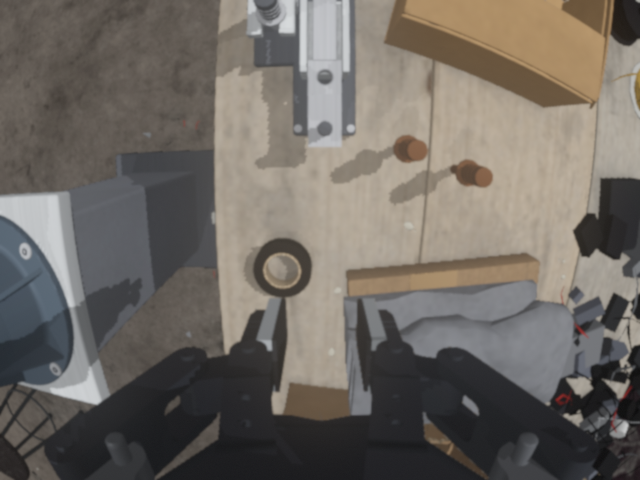

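Run:
```python
import cv2,numpy as np
from cell import bot
from h import *
c=bot.get_calibration("top")
a=cv2.imread("pics/top0.png",0).astype(int); b=bot.snapshot("top"); b=cv2.cvtColor(b,cv2.COLOR_RGB2GRAY).astype(int)
x=(.467,.352,.033)
for im,y in((a,-70),(b,-130)):
    u=proj(c,jw(*x,[[0,y/1e3,.084]]))[0]; cx,cy=u.round().astype(int)
    w=im[cy-6:cy+6,cx-7:cx+7]; print(u.round(1),cx-7,cy-6); print(w)
```

```text
[263.9 249.9] 257 244
[[235 232 233 232 231 234 233 233 233 230 230 231 232 231]
 [226 224 228 226 229 233 230 229 232 228 227 227 227 226]
 [215 214 215 222 227 228 184 173 227 235 228 226 226 225]
 [220 223 224 224 162 103 101  96 110 235 240 234 229 229]
 [220 220 227 153  98 110 113 104  96 111 231 239 228 226]
 [217 222 227 103 104 117 115 110 114 100  58 235 237 230]
 [217 222 190  96 111 114 107 114 115 108  28 125 241 229]
 [217 223 233 108 108 106 113 118 118  95  33  52 247 231]
 [217 220 225 172 114 106 113 113 107  65  41  79 237 231]
 [229 229 222 226 177  97  81  72  57  40  54 146 158 235]
 [227 231 231 225 235 174 102  54  66  54 129 178 163 230]
 [226 229 227 229 233 243 221 118 127 126 175 172 164 157]]
[302.2 249.6] 295 244
[[239 240 239 238 240 240 239 241 239 238 236 235 235 233]
 [232 233 236 236 238 234 238 231 237 237 233 232 232 231]
 [236 236 237 242 242 169 180 113 210 243 242 236 235 234]
 [236 237 243 244 147 109 113 110  91 166 240 241 235 234]
 [235 236 247 137 109 120 120 115 106  97 139 244 237 235]
 [234 238 248 152 115 124 120 119 117 107 149 255 246 242]
 [236 236 247 152 119 117 116 122 120 109  61 255 247 242]
 [236 235 243 188 110 115 123 125 123 104  31 255 246 241]
 [233 233 239 228  86 101 115 118 103  52  94 184 249 240]
 [234 237 240 252 169  59  62  61  41  59 172 195 246 246]
 [235 237 235 249 255 128  98  86 101 142 200 193 183 244]
 [234 235 233 245 252 225 202 172 206 200 195 197 186 181]]
```

The post moved 38.2 px in the top view against 38.3 px predicted for 60 mm, so the bar is fully back. Handing in.

```bash
python3 -c "
from cell import bot
print(bot.job_done(), bot.get_obs()['time_s'])"
```

```text
the job is handed in; nothing more can be done
the job is handed in; nothing more can be done
```

I drew the pin straight up out of the bar and parked it upright in the bracket notch. I then gripped the bar by its tail post and slid it back to its stop, opened the gripper and moved clear. The job was handed in at about 22 s of the 48 s.

**What the last checks showed**
- **Pin:** it stands upright in the notch. When I set it down, contact came at the expected height with 14 N, so the collar was on the plate.
- **Bar:** it travelled about 60.2 mm by the arm's reading and stopped against 23 N. In the top view the post moved 38.2 px, against 38.3 px expected for 60 mm.
- **Board:** it is still in its nest, with the bar fully off it.
- **Tape roll and motor:** the arm's path never went near either one. The tape roll looks undisturbed in the last pictures; I took no close look at the motor.

**Disagreements**
- **Camera offset:** the wrist camera's view of the jig was about 2–3 mm off from the other two cameras in y. I got round it by measuring from where the pin was gripped, and it had no visible effect.
- **Finger opening:** it read about 1 mm less than the nominal diameters of the pin and the post. Both were held firmly.

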